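# Show a jump-ring coil to the inspection camera

## Robot

A 6-joint arm with a two-finger parallel gripper is mounted at the origin on a cart in front of the work surface, level with it; the furniture and walls round the work are solid. World frame = base frame: x ahead of the robot, y to its left, z up, the work surface at z = 0. Lengths are in m, angles in rad, forces in N, time in s.
With the tool pointing down it reaches from about 0.35 to 0.975 m from the base axis. Payload 4.9 kg.
Tool frame: the origin (TCP) lies between the finger pads; the fingertips stand 19 mm ahead of it and the grasp point (between the pads) is the TCP; z points along the fingers, y is the line along which they close (so a half turn about z gives the same grasp; the last joint's range is limited). The gripper opens to 85 mm and grips with 20 to 120 N. Pads are 22 mm wide; open, the fingers measure 114 mm over their backs; the gripper's body (76 mm by 85 mm) begins 54 mm behind the grasp point. The pads swing forward as they close: fully open they stand 13 mm farther back than shut.
Start: joints at [-1.456, 0.053, 1.613, -0, 1.476, -0.119], TCP at [0.145, -0.608, 0.25] pointing down, gripper open.
Joint ranges: [-3.01, 3.01], [-1.01, 2.22], [0.06, 2.58], [-1.02, 4.17], [0.09, 2.62], [-3.14, 3.14]. Speed limits (rad/s): [2.57, 2.57, 3.14, 3.14, 3.14, 3.14].

## Interface

Orientations are given as a rotation vector (axis times angle).
In Python, from station import ctrl gives the robot as it stands. The module is installed in compiled form; this text tells all that it offers.
- The arm moves only by the tool servo_tool, never from a script. Its argument "increments" is a list that holds one entry, the list of rows, each a list of 5 numbers: the finger opening in cm, from 0 to 8.54, then the shift along the tool's x, y, z in cm, then the turn about the tool's z in degrees. A call has 1 to 5 rows; each row is the pose to reach, as a shift and turn from the pose commanded when the call began, along the tool's axes at that moment; what a row does not reach only later rows make up. A row lasts 1/10 s, in which the tool goes at most 50 mm and 8.59 degrees, less where a joint would pass 70% of its speed; a pose out of reach is approached as far as the arm can. A call with a gripper value outside its range is refused whole. The fingers move at their own pace and stop on an object; "newtons" is the grip in N (left out, the last holds). Time passes only in rows, so rows that repeat a pose let the fingers close. It gives the time, the measured TCP pose, the force, the opening and the grip force at its end, in the units of the state.
- ctrl.get_obs(): the state, without advancing time (a new reading comes with each control period).
- ctrl.get_image(name): name is "scene" or "top"; returns a dict with "img" (400x640x3 uint8, red, green, blue), "fx", "fy", "cx", "cy" (pixels), "rvec" (rotation vector, rad) and "tvec" (3), from world to camera coordinates, as OpenCV has them. Camera axes: x right, y down, z forward; pixel columns grow to the right and rows downward; lengths in m; the calibration is good to about 2 mm. A picture is of the moment at which its call begins. There is no depth.
- ctrl.finish_job(): hands the job in; it is judged then, once.
The state is a dict: "t": time; "q": joint angles; "dq": joint speeds; "effort": joint torques, N m; "tool_pos": TCP position; "tool_rot": TCP orientation; "contact_force": force on the tool from outside, world axes, zero at the start; "wrist_torque": the same for the moment, N m; "opening": finger opening in m; "grip_force": force on a finger pad.
Only numpy, scipy, OpenCV 4.12 (cv2) and the standard library are available. Lean on these libraries where they do the work, as an engineer would, in place of code of your own. Each camera call takes 0.05 s, during which the arm holds its last target. There are 200 camera calls.

## Task

The longest of the three wire coils on the mandrel block has to be looked at by the small tilted inspection camera before it is sawn into jump rings. Slide it straight up off its mandrel and hold it in the air in front of the camera, with the coil's lower open end facing the lens squarely, centred on the lens and about 60 mm away from the glass. Finish while still holding it there in the gripper; leave the two shorter coils on their mandrels and do not shift the camera's aim.

Things in the scene. Friction and masses are not known exactly. Their poses are not given: they have to be found in the camera images.
- long_coil: the longest coil of bright 3 mm silver wire, close wound into a rigid tube 54 mm long, outside 27 mm, bore 21 mm, about 0.1 kg. It stands upright on any one of the three mandrels, its lower end 28 mm above the bench. Origin: centre of its lower open end; its z axis runs up along the bore to its upper end at z = 54 mm
- middle_coil: a like coil, only 36 mm long, standing on another mandrel; stays there. Origin: centre of its lower end
- short_coil: a like coil, only 24 mm long, standing on another mandrel; stays there. Origin: centre of its lower end
- mandrel_block: dark hardwood bar 64 x 222 x 24 mm, fixed, with three upright dark steel mandrels along its y axis at y = -75, 0, +75 mm. Each is 17 mm thick (coils slide freely on it, 2 mm of play all round), rises from a flat brass collar 33 mm across, top 28 mm above the bench, and ends in a round tip 90 mm above the bench, 8 mm above the longest coil's top. Origin: centre of the underside, z up
- mandrel_tip_0 (a point): centre of the tip of the mandrel at y = -75 mm on the block
- mandrel_tip_1 (a point): centre of the tip of the middle mandrel
- mandrel_tip_2 (a point): centre of the tip of the mandrel at y = +75 mm on the block
- camera_lens (a point): centre of the lens glass, about 0.1 m above the bench, of the inspection camera: a metal housing 42 mm square, 23 mm deep, with a black 38 mm light ring and 28 mm lens barrel, in a stiff tilting hinge that turns only when pushed hard. It looks up and back towards the robot, 23 to 40 degrees from vertical. The point's z axis points out of the lens along the line of sight; x and y lie in the glass
- camera_stand: dark fork and round 84 mm foot that carry the camera, fixed to the bench; origin at the centre of the foot's underside, z up. Fork plates 85 mm high stand on both sides of the camera; knobs reach 38 mm to each side of the origin
Things that resemble listed ones, but are neither listed nor needed, are in the scene too. Leave any yellow look-alike of the long_coil alone.

How it is judged:
On the way:
1. the long coil is slid up off its mandrel: its lower end is level with or above the tip, the coil within 20 mm of a mandrel's axis and within about 14 degrees of upright, held by the fingers (height (world z) of long_coil above 0.088 m and angle between long_coil's own z axis and vertical below 0.25 rad and (horizontal distance between long_coil and mandrel_tip_0 below 0.02 m or horizontal distance between long_coil and mandrel_tip_1 below 0.02 m or horizontal distance between long_coil and mandrel_tip_2 below 0.02 m) and contact force between the fingers and long_coil above 0.5 N), for 0.05 s.
At the end, for the whole second after the job is handed in: the fingers alone hold the long coil still; the centre of its lower end is 45 to 75 mm out from the lens glass and within 15 mm of its line of sight in x and y; its bore is within 12 degrees of that line; the other coils are within 12 mm and the lens within 4 mm of their starts (x of long_coil in the frame of camera_lens between -0.015 and 0.015 m and y of long_coil in the frame of camera_lens between -0.015 and 0.015 m and z of long_coil in the frame of camera_lens between 0.045 and 0.075 m and angle between the z axis of long_coil and the z axis of camera_lens, either way round below 0.21 rad and height (world z) of long_coil above 0.1 m and contact force between the fingers and long_coil above 0.5 N and contact force between long_coil and camera_stand below 0.1 N and contact force between long_coil and mandrel_block below 0.1 N and linear speed of long_coil below 0.02 m/s and angular speed of long_coil below 0.2 rad/s and distance of each of middle_coil, short_coil from where it was at the start of the episode below 0.012 m and distance of camera_lens from where it was at the start of the episode below 0.004 m); the arm keeps its last pose, push and grip.
It fails at once if a shorter coil is pulled up or shifted by more than 12 mm (distance of any of middle_coil, short_coil from where it was at the start of the episode above 0.012 m).
It fails at once if the camera's aim is shifted: the lens moves by more than 4 mm (distance of camera_lens from where it was at the start of the episode above 0.004 m).
It fails at once if the coil knocks against the camera with more than 5 N (contact force between long_coil and camera_stand above 5 N).
It also fails if it takes over 35 s, if anything falls off the work surface, if the arm or the gripper's body presses on something with over 40 N, if the wrist force passes 120 N, or if a joint passes its speed limit or range.

## Working session

There is one attempt and no reset: what is moved stays moved. The work goes in short steps, Python scripts to look and compute and a tool call to move; the robot and the scene stay as the last step left them, time stands still between calls to the robot, and variables do not carry over. Pictures are saved under pics/ and viewed, at most 10 in all, crops included, and the job is handed in when it is done.

Besides the shell and the picture viewer there is one more tool, called after ">>>" by a JSON object that holds its "api" and its "payload", one argument or row to a line. servo_tool: Moves the arm, as the interface text tells. Its arguments: {"type":"object","properties":{"increments":{"type":"array"},"newtons":{"type":"number"}},"required":["increments"]}

```bash
mkdir -p pics
cat > h.py <<'E'
import numpy as np, cv2
from station import ctrl
def snap(n,fn=None):
    d=ctrl.get_image(n)
    if fn: cv2.imwrite(fn,d['img'][:,:,::-1])
    return d
def cam(d):
    R=cv2.Rodrigues(np.array(d['rvec'],float))[0]; return R,-R.T@np.array(d['tvec'],float)
def ray(d,u,v):
    R,c=cam(d); r=R.T@np.array([(u-d['cx'])/d['fx'],(v-d['cy'])/d['fy'],1]); return c,r/np.linalg.norm(r)
def plane(d,u,v,z):
    c,r=ray(d,u,v); return c+r*(z-c[2])/r[2]
def tri(d1,p1,d2,p2):
    c1,r1=ray(d1,*p1);c2,r2=ray(d2,*p2)
    s=np.linalg.lstsq(np.c_[r1,-r2],c2-c1,rcond=None)[0]
    a=c1+s[0]*r1;b=c2+s[1]*r2; return (a+b)/2,np.linalg.norm(a-b)
def proj(d,P):
    return cv2.projectPoints(np.array(P,float).reshape(-1,3),np.array(d['rvec'],float),np.array(d['tvec'],float),np.array([[d['fx'],0,d['cx']],[0,d['fy'],d['cy']],[0,0,1.]]),None)[0][:,0]
E
python3 - <<'E'
from h import *
import pickle
D={n:snap(n,f'pics/{n}0.png') for n in('scene','top')}
pickle.dump(D,open('d0.pkl','wb'))
for n in D: print(n,D[n]['fx'],cam(D[n])[1],cam(D[n])[0].round(2).tolist())
print(ctrl.get_obs())
E
```

```text
scene 441.88679448981543 [-0.14240626 -0.4652206   0.51716893] [[0.6, -0.8, 0.0], [-0.38, -0.29, -0.88], [0.7, 0.53, -0.48]]
top 493.47033755457085 [ 0.32029124 -0.00714699  1.16468769] [[-0.02, -1.0, -0.01], [-0.98, 0.02, -0.2], [0.2, 0.0, -0.98]]
{'t': 0.1, 'q': array([-1.45601075e+00,  5.32978373e-02,  1.61415164e+00, -1.76651765e-05,
        1.47598323e+00, -1.18954409e-01]), 'dq': array([-0.00024249, -0.00165437, -0.00195155,  0.00138442,  0.00074415,
        0.00074521]), 'effort': array([ 7.30137763e-04, -3.94899809e+01, -3.71361530e+01, -5.92051174e-05,
        3.93461072e-03, -8.05514055e-07]), 'tool_pos': array([ 0.14472426, -0.607476  ,  0.2491846 ]), 'tool_rot': array([-3.11833435e+00, -3.66110739e-01,  2.15839603e-05]), 'contact_force': array([-0.40978195,  0.67085037, -0.1793139 ]), 'wrist_torque': array([-0.06442736, -0.00588568,  0.01924409]), 'grip_force': 0.0, 'opening': 0.08556230709474835}
```

View pics/scene0.png

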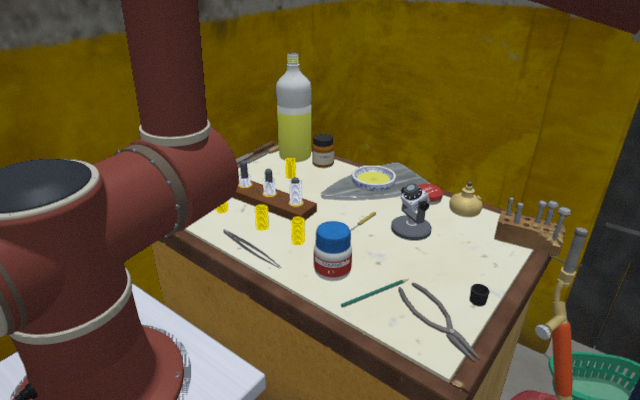

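View pics/top0.png

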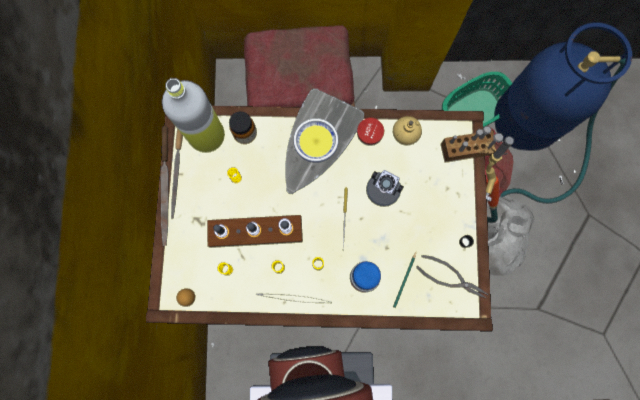

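The scene view shows three silver coils on the block, with mandrel tips near (244,165), (268,172) and (295,182). There are yellow decoys at (222,205), (262,217), (298,231) and (290,168). The camera is at (411,205) in scene and (385,185) in top. The silver coil near (295,190) looks longest, so I'll check that in one close crop.

Run:
```python
from h import *
import pickle
D=pickle.load(open('d0.pkl','rb'))
s=D['scene']['img'];t=D['top']['img']
f=lambda im,x,y,w,h,k:cv2.resize(im[y:y+h,x:x+w],None,fx=k,fy=k,interpolation=cv2.INTER_CUBIC)
a=f(s,225,145,100,75,4);b=f(s,385,175,60,75,4);c=f(t,205,205,100,50,4);e=f(t,360,160,50,50,4)
o=np.zeros((510,800,3),np.uint8);o[:300,:400]=a;o[:300,400:640]=b;o[305:505,:400]=c;o[305:505,400:600]=e
cv2.imwrite('pics/crop.png',o[:,:,::-1])
```

```text
(no output)
```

View pics/crop.png

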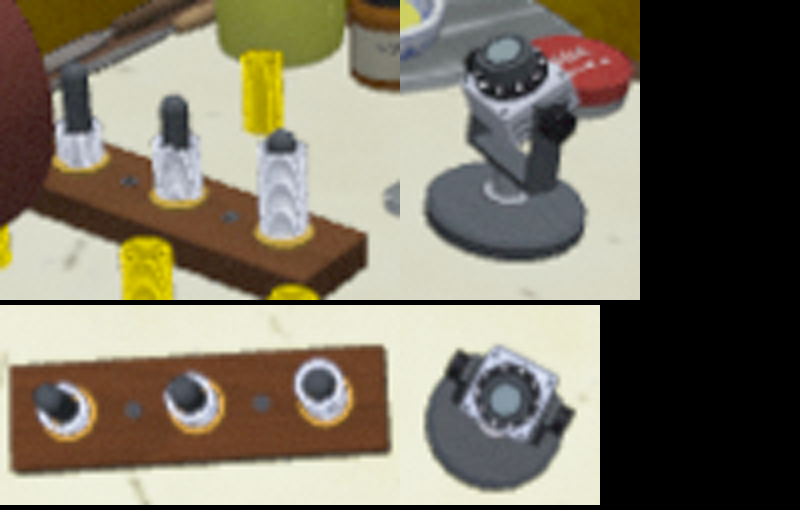

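The crop shows the long coil on the right mandrel: it nearly covers it, with the tip at scene (295.5,178) and top (284.7,224.5). The lens is at scene (411,187.5) and top (386.5,183.5), and the hinge knobs are at top (375.5,175) and (401.2,188.7). Only the tool's yaw can be turned, so the coil will have to be tilted by pivoting it in the pads, pushing its lower end against the mandrel.

Run:
```python
from h import *
import pickle
D=pickle.load(open('d0.pkl','rb'));S,T=D['scene'],D['top']
print('tip tri',tri(S,(295.3,178.5),T,(284.5,224.3)),'top plane',plane(T,284.5,224.3,.09))
# block outline in top view (brown), top face z=.024
hsv=cv2.cvtColor(T['img'],cv2.COLOR_RGB2HSV)
sub=np.zeros(hsv.shape[:2],np.uint8); sub[210:252,202:308]=(hsv[210:252,202:308,2]<140)
k=max(cv2.findContours(sub,cv2.RETR_EXTERNAL,cv2.CHAIN_APPROX_NONE)[0],key=cv2.contourArea)
r=cv2.minAreaRect(k);b=cv2.boxPoints(r)
P=np.array([plane(T,u,v,.022) for u,v in b]);print('block',P.round(4).tolist(),P.mean(0))
for i in range(4):print(np.linalg.norm(P[i]-P[i-1]),end=' ')
lens,e=tri(S,(411.0,187.3),T,(386.2,183.3));print('\nlens',lens,e)
kr,e=tri(S,(424.3,205.3),T,(401,188.5));print('knobR',kr,e)
kl=plane(T,375.3,174.8,kr[2]);print('knobL',kl,np.linalg.norm(kl-kr))
hc=(kl+kr)/2;print('hinge',hc,'foot',plane(T,383.4,189,.01))
ax=lens-hc;print('axis',ax,np.linalg.norm(ax),'tilt',np.degrees(np.arctan2(np.hypot(*ax[:2]),ax[2])),'az',np.degrees(np.arctan2(ax[1],ax[0])))
d=kr-kl;print('hinge-perp az',np.degrees(np.arctan2(d[0],-d[1]))+180)
# light ring+lens ellipse : dark ring pixels
for n,d_,c,w in(('S',S,(411,189),13),('T',T,(386,183),12)):
    g=cv2.cvtColor(d_['img'],cv2.COLOR_RGB2GRAY);x,y=c
    print(n);print(g[y-w:y+w+1,x-w:x+w+1])
```

```text
tip tri (array([0.50673544, 0.07522237, 0.08648553]), np.float64(0.00223874218841608)) top plane [0.50687807 0.0741255  0.09      ]
block [[0.5322, 0.2631, 0.022], [0.5415, 0.0409, 0.022], [0.477, 0.0378, 0.022], [0.4679, 0.2575, 0.022]] [0.50466408 0.14983818 0.022     ]
0.06454706429296224 0.22238229639050858 0.06454881428416326 0.21994641360278414 
lens [ 0.59305861 -0.15191487  0.10154921] 0.001899580397107388
knobR [ 0.58648172 -0.18769483  0.07588967] 0.003616361826982151
knobL [ 0.62059766 -0.13223526  0.07588967] 0.06511267455871736
hinge [ 0.60353969 -0.15996505  0.07588967] foot [ 0.60309306 -0.15795598  0.01      ]
axis [-0.01048108  0.00805018  0.02565954] 0.028862961511654826 tilt 27.250539072112954 az 142.4732870593533
hinge-perp az 148.40226250640953
S
[[110 114 112 113 113 110 106 106 107 105 107 109 107 110 109 106 113 116
  118 124 130 126 111  94  85  83  85]
 [111 110 107 109 108 111 108 107 108 108 109 109 112 113 118 118 123 128
  135 138 141 142 141 108  90  83  85]
 [109 110 112 109 112 108 110 111 113 116 117 119 122 127 129 133 138 135
  134 131 125 120 120 
[... 4657 characters left out ...]
97 143  84  70  72 103  73  55  84 131
  168 157 101  59  81  80  47]
 [ 95  97  93  93  90 102 159 156 129 125  83  83 106 153 114 123 158 203
  183 110  74  42  49  44  27]
 [ 92  95  94  95  92  95 114 164 174 162 138 139 153 166 157 190 196 205
  148  84  53  43  54  57  39]
 [ 95  92  92  92  93  94  96 115 145 168 163 143 123 157 187 163 151 178
  110  76  44  47  79  84  69]
 [ 90  92  89  96  95  94  96  96  95 103 100  97  95 101 124 129 135 128
   93  58  42  67  87  90  90]
 [ 94  94  93  92  94  92  93  95  92  91  92  94  90  93  95 100 103  93
   73  52  53  85  90  94  87]
 [ 89  92  94  91  95  91  92  93  95  91  88  96  91  91  92  94  93  90
   89  81  74  93  95  93  85]]
```

```bash
cat >> h.py <<'E'
from scipy.spatial.transform import Rotation as Ro
def goal(x,y,z,az=-34):
    o=ctrl.get_obs();R=Ro.from_rotvec(o['tool_rot']).as_matrix()
    a=np.degrees(np.arctan2(R[1,0],R[0,0]))
    print('t',round(o['t'],2),'pos',o['tool_pos'].round(4),'x-az',a.round(1),'tilt',R[:,2].round(3),'q',o['q'].round(2))
    print('shift cm',(R.T@(np.array([x,y,z])-o['tool_pos'])*100).round(2),'turn',round(-(az-a),1),'F',o['contact_force'].round(1),'grip',round(o['grip_force'],1),round(o['opening'],4))
E
python3 - <<'E'
from h import *
import pickle
D=pickle.load(open('d0.pkl','rb'));S,T=D['scene'],D['top']
C=np.array([.593,-.152,.1015])
for nm,d,w,c in(('S',S,8,(411,187)),('T',T,6,(386,183))):
    g=cv2.cvtColor(d['img'],cv2.COLOR_RGB2GRAY)
    m=np.zeros_like(g);m[c[1]-w//2-1:c[1]+w//2+2,c[0]-w+2:c[0]+w-1]=1
    yy,xx=np.nonzero(m);W=np.clip(g[yy,xx].astype(float)-85,0,60)
    cv=np.cov(np.c_[xx,yy].T,aweights=W);e,V=np.linalg.eigh(cv)
    print(nm,'meas c',np.average(xx,weights=W),np.average(yy,weights=W),'ratio',np.sqrt(e[0]/e[1]),'ang',np.degrees(np.arctan2(V[1,1],V[0,1]))%180)
    for th in(23,27,31,35,39):
      for az in(143,149):
        t,a=np.radians([th,az]);u=np.array([np.cos(t)*np.cos(a),np.cos(t)*np.sin(a),-np.sin(t)]);v=np.array([-np.sin(a),np.cos(a),0])
        f=np.linspace(0,2*np.pi,60,endpoint=False)
        q=proj(d,C+.009*(np.outer(np.cos(f),u)+np.outer(np.sin(f),v)))
        e,V=np.linalg.eigh(np.cov(q.T));print(th,az,np.sqrt(e[0]/e[1]).round(2),(np.degrees(np.arctan2(V[1,1],V[0,1]))%180).round(1),end=' | ')
    print()
E
```

```text
S meas c 410.4766543500168 185.96976822304333 ratio 0.7659440970981128 ang 162.7871660961725
23 143 0.59 162.3 | 23 149 0.62 163.4 | 27 143 0.6 157.7 | 27 149 0.64 158.8 | 31 143 0.61 152.9 | 31 149 0.65 154.0 | 35 143 0.63 148.0 | 35 149 0.67 149.0 | 39 143 0.63 143.0 | 39 149 0.68 143.8 | 
T meas c 385.92421746293246 183.21293245469522 ratio 0.9599724916645669 ang 123.14516910459469
23 143 1.0 4.5 | 23 149 0.99 179.0 | 27 143 0.99 32.5 | 27 149 0.98 16.6 | 31 143 0.97 36.7 | 31 149 0.97 23.5 | 35 143 0.95 37.6 | 35 149 0.95 26.3 | 39 143 0.92 37.7 | 39 149 0.92 27.6 |
```

>>> {"api": "servo_tool", "payload": {
  "increments": [
    [[6.0,3,-4,0,8.5],[6.0,7,-8,0,17],[6.0,10.5,-12,0,25.5],[6.0,14,-16,0,34],[6.0,17.5,-20,0,42]]
  ]
}}

```text
t: 0.6
tool_pos: [0.2615, -0.3852, 0.2497]
tool_rot: [-3.041, 0.785, 0.001]
contact_force: [0.4, -0.2, 1.1]
opening: 0.0601
grip_force: 0.0
```

```bash
python3 -c "
from h import *
goal(.507,.0745,.25)"
```

```text
t 0.6 pos [ 0.2615 -0.3852  0.2497] x-az -28.9 tilt [-0.     0.001 -1.   ] q [-1.13 -0.34  1.97  0.    1.52  0.94]
shift cm [ -0.76 -52.11  -0.  ] turn 5.1 F [ 0.4 -0.2  1.1] grip 0.0 0.0601
```

>>> {"api": "servo_tool", "payload": {
  "increments": [
    [[6.0,-0.8,-52.1,0,5],[6.0,-0.8,-52.1,0,5],[6.0,-0.8,-52.1,0,5],[6.0,-0.8,-52.1,0,5],[6.0,-0.8,-52.1,0,5]]
  ]
}}

```text
t: 1.1
tool_pos: [0.3775, -0.1639, 0.2501]
tool_rot: [3.007, -0.908, 0.001]
contact_force: [1.2, 0.8, -0.2]
opening: 0.0599
grip_force: 0.0
```

Run:
```python
from h import *
import pickle
goal(.507,.0745,.20)
D=pickle.load(open('d0.pkl','rb'));d=D['scene']
g=cv2.resize(cv2.cvtColor(d['img'],cv2.COLOR_RGB2GRAY)[170:205,395:430],None,fx=8,fy=8,interpolation=cv2.INTER_CUBIC)
m=(g>112).astype(np.uint8);n,l,st,c=cv2.connectedComponentsWithStats(m)
i=l[int((187.5-170)*8),int((411.5-395)*8)];k=cv2.findContours((l==i).astype(np.uint8),0,1)[0][0]
print(st[i],cv2.fitEllipse(k))
```

```text
t 1.1 pos [ 0.3775 -0.1639  0.2501] x-az -33.6 tilt [ 0. -0. -1.] q [-0.59 -0.5   2.08  0.    1.56  1.57]
shift cm [ -2.41 -27.02   5.01] turn 0.4 F [ 1.2  0.8 -0.2] grip 0.0 0.0599
[  95  116   64   49 2284] ((126.40807342529297, 140.30271911621094), (42.73564529418945, 66.01485443115234), 70.49163818359375)
```

>>> {"api": "servo_tool", "payload": {
  "increments": [
    [[6.0,-2.4,-27.0,0,0.4],[6.0,-2.4,-27.0,0,0.4],[6.0,-2.4,-27.0,0,0.4],[6.0,-2.4,-27.0,0,0.4],[6.0,-2.4,-27.0,0,0.4]]
  ]
}}

```text
t: 1.6
tool_pos: [0.4969, 0.0561, 0.25]
tool_rot: [3.005, -0.917, 0.0]
contact_force: [0.9, -0.9, 0.3]
opening: 0.0599
grip_force: 0.0
```

>>> {"api": "servo_tool", "payload": {
  "increments": [
    [[6.0,0,0,3,0],[6.0,0,0,5,0],[6.0,0,0,5,0]]
  ]
}}

```text
t: 1.9
tool_pos: [0.4941, 0.0545, 0.1961]
tool_rot: [3.003, -0.915, -0.012]
contact_force: [-0.4, -0.7, 0.6]
opening: 0.0599
grip_force: 0.0
```

Run:
```python
from h import *
goal(.507,.0745,.07)
f=lambda im,x,y,w,h,k:cv2.resize(im[y:y+h,x:x+w],None,fx=k,fy=k,interpolation=cv2.INTER_CUBIC)
a=f(snap('scene')['img'],235,90,100,150,4);b=f(snap('top')['img'],240,180,80,80,5)
o=np.zeros((600,800,3),np.uint8);o[:,:400]=a;o[:400,400:]=b;cv2.imwrite('pics/c2.png',o[:,:,::-1])
```

```text
t 1.9 pos [0.4941 0.0545 0.1961] x-az -33.9 tilt [-0.008  0.    -1.   ] q [-0.04 -0.22  1.96 -0.    1.41  2.12]
shift cm [ 0.04 -2.43 12.6 ] turn 0.1 F [-0.4 -0.7  0.6] grip 0.0 0.0599
```

View pics/c2.png

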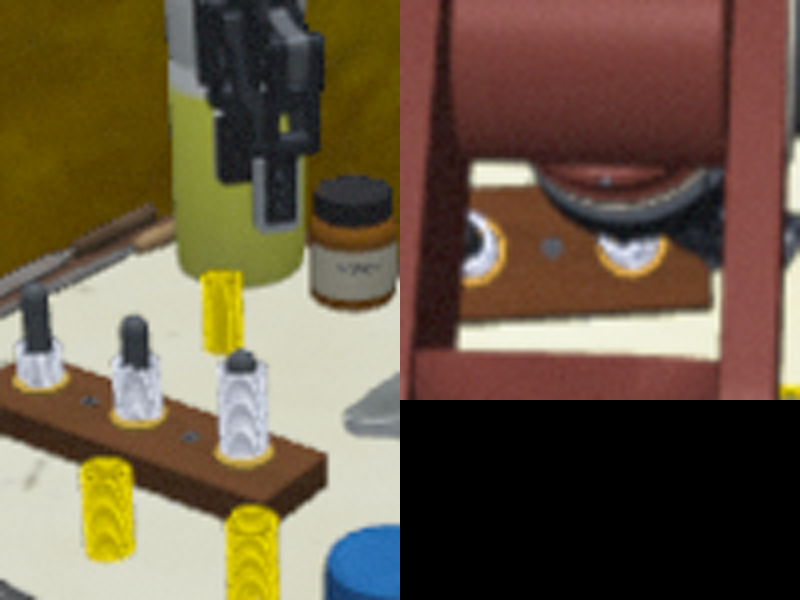

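The coil is undisturbed at crop (242,410). The gripper is above it but still 24 mm short along tool y, so I'll correct that and then descend.

>>> {"api": "servo_tool", "payload": {
  "increments": [
    [[6.0,0,-2.4,0,0],[6.0,0,-2.4,0,0],[6.0,0,-2.4,0,0]]
  ]
}}

```text
t: 2.3
tool_pos: [0.5106, 0.0734, 0.2019]
tool_rot: [-3.004, 0.918, -0.003]
contact_force: [0.0, -0.4, 0.1]
opening: 0.06
grip_force: 0.0
```

```bash
python3 -c "
from h import *
goal(.507,.0745,.068)"
```

```text
t 2.3 pos [0.5106 0.0734 0.2019] x-az -34.0 tilt [ 0.002 -0.    -1.   ] q [-0.   -0.18  1.92 -0.    1.4   2.16]
shift cm [-0.38  0.12 13.39] turn 0.0 F [ 0.  -0.4  0.1] grip 0.0 0.06
```

>>> {"api": "servo_tool", "payload": {
  "increments": [
    [[6.0,0,0,4,0],[6.0,0,0,8,0],[6.0,0,0,8,0],[6.0,0,0,8,0]]
  ]
}}

```text
t: 2.7
tool_pos: [0.5097, 0.0732, 0.1208]
tool_rot: [3.004, -0.919, -0.001]
contact_force: [-0.3, -0.7, 0.9]
opening: 0.0596
grip_force: 0.0
```

```bash
python3 -c "
from h import *
goal(.507,.0745,.068)"
```

```text
t 2.7 pos [0.5097 0.0732 0.1208] x-az -34.0 tilt [-0.001 -0.    -1.   ] q [-0.   -0.09  1.98 -0.    1.25  2.16]
shift cm [-0.29  0.04  5.28] turn -0.0 F [-0.3 -0.7  0.9] grip 0.0 0.0596
```

>>> {"api": "servo_tool", "payload": {
  "increments": [
    [[6.0,-0.25,0.04,2,0],[6.0,-0.25,0.04,5.3,0],[6.0,-0.25,0.04,5.3,0],[6.0,-0.25,0.04,5.3,0]]
  ]
}}

```text
t: 3.1
tool_pos: [0.5088, 0.0746, 0.0695]
tool_rot: [-3.004, 0.918, -0.003]
contact_force: [0.2, -0.6, 0.4]
opening: 0.06
grip_force: 0.0
```

>>> {"api": "servo_tool", "payload": {
  "increments": [
    [[2.0,0,0,0,0],[2.0,0,0,0,0],[2.0,0,0,0,0],[2.0,0,0,0,0],[2.0,0,0,0,0]]
  ],
  "newtons": 40
}}

```text
t: 3.6
tool_pos: [0.5092, 0.0747, 0.0696]
tool_rot: [-3.004, 0.917, -0.005]
contact_force: [-1.1, -0.5, 7.6]
opening: 0.0262
grip_force: 39.4
```

```bash
python3 -c "
from h import *
goal(.507,.0745,.13)
f=lambda im,x,y,w,h,k:cv2.resize(im[y:y+h,x:x+w],None,fx=k,fy=k,interpolation=cv2.INTER_CUBIC)
cv2.imwrite('pics/c3.png',f(snap('scene')['img'],235,110,110,110,5)[:,:,::-1])
"
```

```text
t 3.6 pos [0.5092 0.0747 0.0696] x-az -34.0 tilt [ 0.003 -0.    -1.   ] q [ 0.   -0.03  2.01 -0.    1.15  2.16]
shift cm [-0.15  0.13 -6.04] turn 0.0 F [-1.1 -0.5  7.6] grip 39.4 0.0262
```

View pics/c3.png

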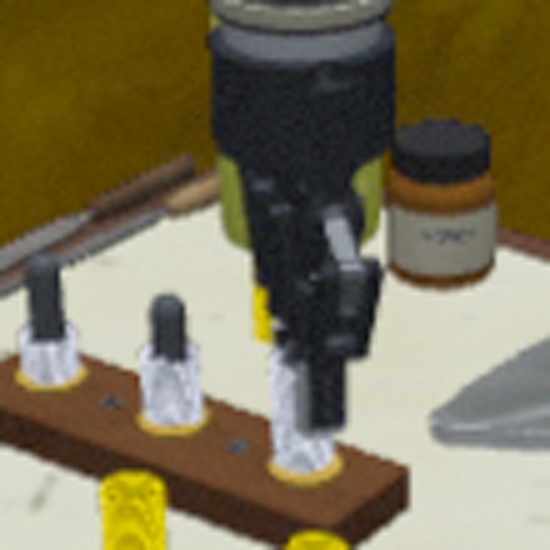

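The fingers hold the coil at 26 mm opening, gripped on its upper part around crop (305,400). Now I'll lift straight up.

>>> {"api": "servo_tool", "payload": {
  "increments": [
    [[2.0,0,0,-1.5,0],[2.0,0,0,-3,0],[2.0,0,0,-4.5,0],[2.0,0,0,-6,0],[2.0,0,0,-7.2,0]]
  ]
}}

```text
t: 4.15
tool_pos: [0.5081, 0.0749, 0.1414]
tool_rot: [-3.004, 0.917, -0.003]
contact_force: [-0.5, 0.9, -0.8]
opening: 0.0265
grip_force: 39.8
```

>>> {"api": "servo_tool", "payload": {
  "increments": [
    [[2.0,0,0,0,0],[2.0,0,0,0,0],[2.0,0,0,0,0]]
  ]
}}

```text
t: 4.45
tool_pos: [0.507, 0.0748, 0.1384]
tool_rot: [3.004, -0.918, -0.003]
contact_force: [0.0, -0.2, -0.5]
opening: 0.0264
grip_force: 39.8
```

```bash
python3 -c "
from h import *
goal(.507,.0745,.13)
f=lambda im,x,y,w,h,k:cv2.resize(im[y:y+h,x:x+w],None,fx=k,fy=k,interpolation=cv2.INTER_CUBIC)
cv2.imwrite('pics/c4.png',f(snap('scene')['img'],245,110,100,110,5)[:,:,::-1])
"
```

```text
t 4.45 pos [0.507  0.0748 0.1384] x-az -34.0 tilt [-0.002  0.    -1.   ] q [ 0.   -0.12  1.97  0.    1.29  2.16]
shift cm [0.02 0.02 0.84] turn 0.0 F [ 0.  -0.2 -0.5] grip 39.8 0.0264
```

View pics/c4.png

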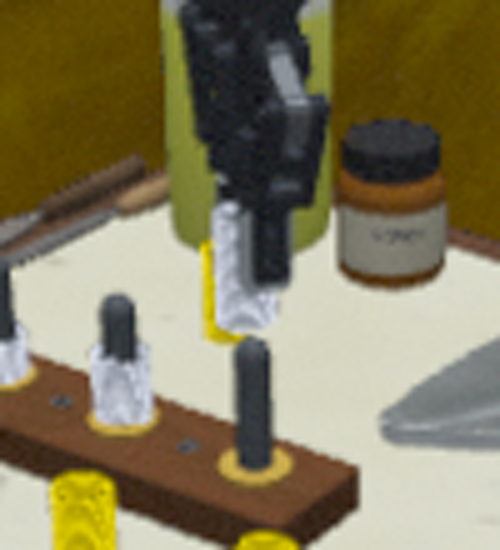

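The coil is clear above the tip, with its lower end at about z = 0.097. Next I'll move 32 mm along tool +x, lower to TCP z = 0.120, and pivot the coil against the mandrel tip along −x with a lighter grip.

>>> {"api": "servo_tool", "payload": {
  "increments": [
    [[2.0,1.5,0,0,0],[2.0,3.2,0,0,0],[2.0,3.2,0,0,0],[2.0,3.2,0,1.0,0],[2.0,3.2,0,1.85,0]]
  ]
}}

```text
t: 5.0
tool_pos: [0.5336, 0.057, 0.1195]
tool_rot: [3.004, -0.918, -0.002]
contact_force: [-0.8, 0.3, -1.8]
opening: 0.0264
grip_force: 39.8
```

>>> {"api": "servo_tool", "payload": {
  "increments": [
    [[2.0,0,0,0,0],[2.0,-0.4,0,0,0],[2.0,-0.8,0,0,0]]
  ],
  "newtons": 25
}}

```text
t: 5.3
tool_pos: [0.5272, 0.0617, 0.1209]
tool_rot: [-3.005, 0.917, -0.0]
contact_force: [0.7, 0.3, -0.9]
opening: 0.0263
grip_force: 39.8
```

```bash
python3 -c "
from h import *
goal(.507,.0745,.12)"
```

```text
t 5.3 pos [0.5272 0.0617 0.1209] x-az -34.0 tilt [ 0.  0. -1.] q [-0.02 -0.05  1.95  0.    1.25  2.14]
shift cm [-2.39  0.07  0.09] turn 0.0 F [ 0.7  0.3 -0.9] grip 39.8 0.0263
```

>>> {"api": "servo_tool", "payload": {
  "increments": [
    [[2.0,-0.4,0,0,0],[2.0,-0.8,0,0,0],[2.0,-1.2,0,0,0],[2.0,-1.6,0,0,0],[2.0,-1.9,0,0,0]]
  ],
  "newtons": 25
}}

```text
t: 5.8
tool_pos: [0.5152, 0.0701, 0.1239]
tool_rot: [3.003, -0.916, 0.019]
contact_force: [5.7, -7.3, 1.8]
opening: 0.0262
grip_force: 38.8
```

>>> {"api": "servo_tool", "payload": {
  "increments": [
    [[2.0,0,0,0,0],[2.0,0,0,0,0]]
  ]
}}

```text
t: 6.0
tool_pos: [0.5151, 0.0702, 0.1239]
tool_rot: [3.003, -0.916, 0.017]
contact_force: [7.2, -7.0, 1.9]
opening: 0.026
grip_force: 38.8
```

```bash
python3 -c "
from h import *
goal(.507,.0745,.12)
f=lambda im,x,y,w,h,k:cv2.resize(im[y:y+h,x:x+w],None,fx=k,fy=k,interpolation=cv2.INTER_CUBIC)
cv2.imwrite('pics/c5.png',f(snap('scene')['img'],260,130,70,75,8)[:,:,::-1])
"
```

```text
t 6.0 pos [0.5151 0.0702 0.1239] x-az -33.9 tilt [ 0.01  -0.005 -1.   ] q [-0.01 -0.09  1.97 -0.01  1.25  2.16]
shift cm [-0.91  0.09  0.38] turn 0.1 F [ 7.2 -7.   1.9] grip 38.8 0.026
```

View pics/c5.png

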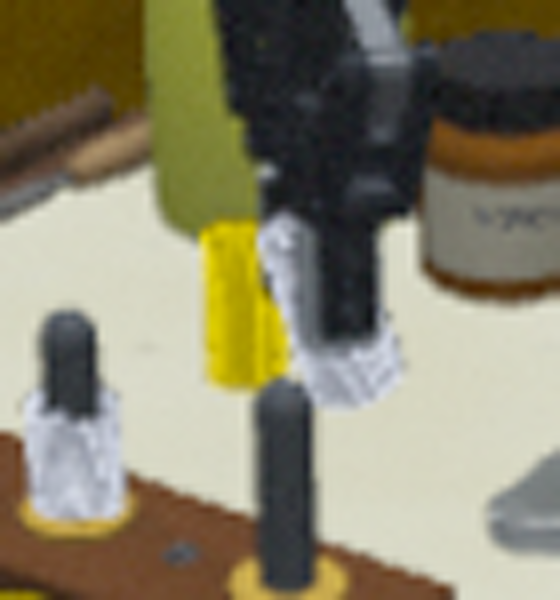

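The coil is pivoting: in the crop its lower end has swung right and the mandrel tip touches its left side at (290,390). By geometry the tilt is about 18–19°, so I'll push about 7 mm further.

>>> {"api": "servo_tool", "payload": {
  "increments": [
    [[2.0,-0.3,0,0,0],[2.0,-0.6,0,0,0],[2.0,-0.8,0,0,0],[2.0,-0.8,0,0,0]]
  ]
}}

```text
t: 6.45
tool_pos: [0.5085, 0.0746, 0.1239]
tool_rot: [3.003, -0.916, 0.018]
contact_force: [6.1, -7.8, 1.1]
opening: 0.0263
grip_force: 38.6
```

```bash
python3 -c "
from h import *
goal(.507,.0745,.12)"
```

```text
t 6.45 pos [0.5085 0.0746 0.1239] x-az -33.9 tilt [ 0.011 -0.005 -1.   ] q [ 0.   -0.11  1.99 -0.01  1.25  2.17]
shift cm [-0.13  0.1   0.39] turn 0.1 F [ 6.1 -7.8  1.1] grip 38.6 0.0263
```

>>> {"api": "servo_tool", "payload": {
  "increments": [
    [[2.0,1,0,0,0],[2.0,2.2,0,-1,0],[2.0,2.5,0,-4,0],[2.0,2.5,0,-7.5,0],[2.0,2.5,0,-8.6,0]]
  ]
}}

```text
t: 6.95
tool_pos: [0.5282, 0.0623, 0.2115]
tool_rot: [-3.002, 0.917, -0.01]
contact_force: [0.5, -0.0, -0.2]
opening: 0.0266
grip_force: 38.5
```

```bash
python3 -c "
from h import *
goal(.556,-.127,.21)"
```

```text
t 6.95 pos [0.5282 0.0623 0.2115] x-az -34.0 tilt [ 0.007  0.    -1.   ] q [-0.02 -0.15  1.87  0.    1.41  2.14]
shift cm [12.88 14.15  0.17] turn 0.0 F [ 0.5 -0.  -0.2] grip 38.5 0.0266
```

>>> {"api": "servo_tool", "payload": {
  "increments": [
    [[2.0,2,2.2,0,0],[2.0,4.5,5,0,0],[2.0,7,7.8,0,0],[2.0,9.5,10.5,0,0],[2.0,12,13.2,0,0]]
  ]
}}

```text
t: 7.45
tool_pos: [0.5514, -0.1153, 0.2059]
tool_rot: [-3.004, 0.917, 0.002]
contact_force: [0.3, -0.2, -0.6]
opening: 0.0267
grip_force: 38.4
```

>>> {"api": "servo_tool", "payload": {
  "increments": [
    [[2.0,0.8,0.9,0,0],[2.0,0.8,0.9,0,0],[2.0,0.8,0.9,0,0],[2.0,0.8,0.9,0,0]]
  ]
}}

```text
t: 7.85
tool_pos: [0.553, -0.1246, 0.2065]
tool_rot: [-3.005, 0.915, 0.001]
contact_force: [-0.1, 0.3, -1.7]
opening: 0.0261
grip_force: 38.4
```

```bash
python3 -c "
from h import *
import pickle
goal(.556,-.127,.1927)
D={n:snap(n) for n in('scene','top')};pickle.dump(D,open('d1.pkl','wb'))
f=lambda im,x,y,w,h,k:cv2.resize(im[y:y+h,x:x+w],None,fx=k,fy=k,interpolation=cv2.INTER_CUBIC)
o=np.zeros((600,800,3),np.uint8);o[:,:480]=f(D['scene']['img'],375,110,80,100,6);o[:320,480:]=f(D['top']['img'],350,150,80,80,4)
cv2.imwrite('pics/c6.png',o[:,:,::-1])
"
```

```text
t 7.85 pos [ 0.553  -0.1246  0.2065] x-az -33.9 tilt [-0.001  0.001 -1.   ] q [-0.35 -0.05  1.79  0.    1.4   1.81]
shift cm [0.38 0.04 1.38] turn 0.1 F [-0.1  0.3 -1.7] grip 38.4 0.0261
```

View pics/c6.png

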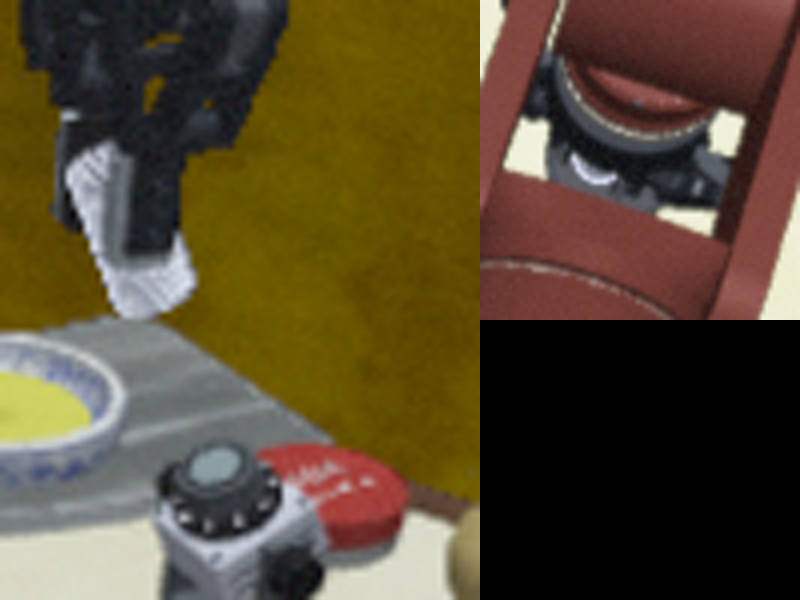

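The coil is held tilted: its left edge runs from crop (68,185) to (113,308), and the lower right corner is at (196,275). The lens is at (213,465). I'll compare these with projected points to get the tilt and the offset along the coil.

```bash
python3 -c "
from h import *
import pickle
d=pickle.load(open('d1.pkl','rb'))['scene'];T=np.array([.553,-.1246,.2065])
R,c=cam(d)
for th in(20,23,26,29,32):
  t,a=np.radians([th,146]);n=np.array([np.sin(t)*np.cos(a),np.sin(t)*np.sin(a),np.cos(t)])
  w=c-T;s=np.cross(n,w);s/=np.linalg.norm(s)
  for k in(38,42,46):
    B=T-k/1000*n
    P=np.array([B-.0135*s,B+.0135*s,B+.045*n-.0135*s,B+.045*n+.0135*s]);q=(proj(d,P)-[375,110])*6
    e=q[2]-q[0];print(th,k,q[:2].round(0).tolist(),'slope',(e[0]/e[1]).round(3),((q[3]-q[1])[0]/(q[3]-q[1])[1]).round(3))
h=cv2.cvtColor(d['img'],cv2.COLOR_RGB2HSV)[110:170,375:415]
m=((h[...,1]<45)&(h[...,2]>120)).astype(np.uint8)
for r in range(24,55):
  x=np.nonzero(m[r])[0]
  if len(x):print(r*6,x[0]*6,x[-1]*6+6,end=' ; ')
"
```

```text
20 38 [[100.0, 298.0], [184.0, 275.0]] slope 0.281 0.258
20 42 [[103.0, 309.0], [187.0, 286.0]] slope 0.281 0.258
20 46 [[106.0, 319.0], [190.0, 296.0]] slope 0.281 0.258
23 38 [[107.0, 298.0], [189.0, 270.0]] slope 0.346 0.322
23 42 [[110.0, 308.0], [192.0, 280.0]] slope 0.346 0.322
23 46 [[113.0, 318.0], [196.0, 290.0]] slope 0.346 0.322
26 38 [[113.0, 297.0], [194.0, 265.0]] slope 0.415 0.389
26 42 [[117.0, 307.0], [197.0, 274.0]] slope 0.415 0.389
26 46 [[121.0, 316.0], [201.0, 284.0]] slope 0.415 0.389
29 38 [[119.0, 296.0], [198.0, 259.0]] slope 0.488 0.461
29 42 [[123.0, 305.0], [202.0, 268.0]] slope 0.488 0.461
29 46 [[128.0, 314.0], [207.0, 278.0]] slope 0.488 0.461
32 38 [[125.0, 295.0], [202.0, 253.0]] slope 0.568 0.538
32 42 [[130.0, 304.0], [207.0, 262.0]] slope 0.568 0.538
32 46 [[135.0, 312.0], [212.0, 271.0]] slope 0.568 0.538
144 96 114 ; 150 84 114 ; 156 78 120 ; 162 72 114 ; 168 66 108 ; 174 66 114 ; 180 66 108 ; 186 72 108 ; 192 72 108 ; 198 72 108 ; 204 78 108 ; 210 78 108 ; 216 84 102 ; 222 84 102 ; 228 84 102 ; 234 90 180 ; 240 90 186 ; 246 90 186 ; 252 96 192 ; 258 96 192 ; 264 96 192 ; 270 102 198 ; 276 102 198 ; 282 108 198 ; 288 108 192 ; 294 108 192 ; 300 114 180 ; 306 114 174 ; 312 120 156 ; 318 102 144 ; 324 72 162 ;
```

The coil tilt comes out at about 24.5° and the grip point is 43 mm above its lower end. The camera's line of sight is about 26°, so no more pivoting is needed. Final approach to TCP (0.556, −0.127, 0.1945).

>>> {"api": "servo_tool", "payload": {
  "increments": [
    [[2.0,0.2,0,0.4,0],[2.0,0.3,0,0.8,0],[2.0,0.3,0,1.2,0],[2.0,0.3,0,1.2,0],[2.0,0.3,0,1.2,0]]
  ]
}}

```text
t: 8.45
tool_pos: [0.5556, -0.1276, 0.1945]
tool_rot: [-3.005, 0.918, 0.001]
contact_force: [-0.1, 0.1, -0.2]
opening: 0.0261
grip_force: 38.4
```

>>> {"api": "servo_tool", "payload": {
  "increments": [
    [[2.0,0,0,0,0],[2.0,0,0,0,0],[2.0,0,0,0,0]]
  ]
}}

```text
t: 8.75
tool_pos: [0.5558, -0.1277, 0.1951]
tool_rot: [3.005, -0.918, 0.001]
contact_force: [-1.0, 0.4, -0.9]
opening: 0.0262
grip_force: 38.4
```

```bash
python3 -c "
from h import *
goal(.556,-.127,.1946)
d=snap('scene')
cv2.imwrite('pics/c7.png',cv2.resize(d['img'][110:210,375:455],None,fx=6,fy=6,interpolation=cv2.INTER_CUBIC)[:,:,::-1])
L=np.array([.593,-.152,.1015])
for th in(23,26,30):
  t,a=np.radians([th,146]);n=np.array([np.sin(t)*np.cos(a),np.sin(t)*np.sin(a),np.cos(t)])
  print(th,((proj(d,[L,L+.045*n,L+.06*n,L+.075*n])-[375,110])*6).round(0).tolist())
"
```

```text
t 8.75 pos [ 0.5558 -0.1277  0.1951] x-az -34.0 tilt [ 0. -0. -1.] q [-0.36 -0.04  1.8   0.    1.38  1.81]
shift cm [-0.03 -0.07  0.05] turn 0.0 F [-1.   0.4 -0.9] grip 38.4 0.0262
23 [[219.0, 464.0], [184.0, 359.0], [172.0, 323.0], [160.0, 286.0]]
26 [[219.0, 464.0], [178.0, 363.0], [164.0, 327.0], [150.0, 292.0]]
30 [[219.0, 464.0], [170.0, 368.0], [153.0, 335.0], [136.0, 301.0]]
```

View pics/c7.png

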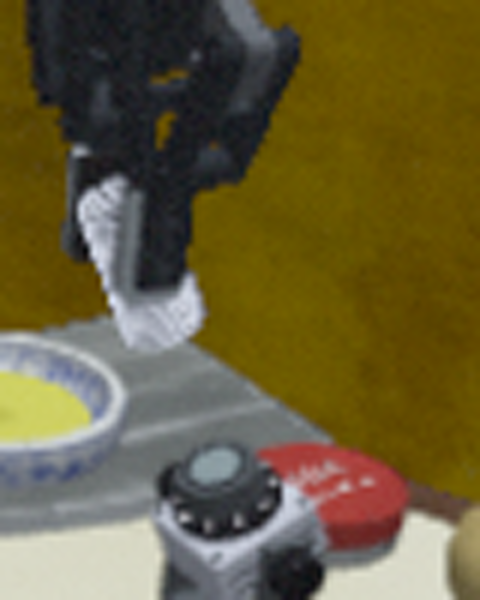

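The lower end's centre is at crop (163,323), against a predicted (164,327) for 60 mm out. The lens has not moved. Handing in.

```bash
python3 -c "
from h import *
print(ctrl.finish_job())"
```

```text
the job is handed in; nothing more can be done
None
```

I handed the job in with the long coil held about 60 mm out on the lens's line of sight, tilted about 24.5° against an estimated 26° for the camera; no verdict came back, but my last images showed the lens and shorter coils unmoved.

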